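# Fish the pastry cutter out from between the toaster and the mini oven

## Task

A small pastry cutter has dropped into the narrow gap between the toaster and the mini oven. Fish it right out onto the open worktop with the long wire hook, not with the fingers, and without shifting either appliance; then lay the hook down on the worktop clear of the gap and set the cutter gently flat on the bottom of the tin with the other cutters. Knock nothing over.

Things in the scene. Friction and masses are not known exactly. Their poses are not given: they have to be found in the camera images.
- cutter: dropped pastry cutter: plain steel ring, open top and bottom, 48 mm outside diameter, 28 mm tall, wall 2 mm, about 35 g; stands flat on the worktop inside the gap, its centre 70 to 115 mm in from the mouth. Origin: centre of its underside, z up. Once out it can be gripped across its outside diameter
- hook: wire hook (oven-shelf puller), standing level on the worktop: black handle 140 mm long, 24 wide, 26 tall, flat underneath, with a 5 mm steel wire hairpin. Origin: centre of the handle's underside; x along the handle towards the wire, z up. The foot's underside is level with the handle's. 180 g, balances near x = 70 mm ahead; loose
- hook_foot (a point): centre of the underside of the hook's foot, a 5 mm cross-bar 33 mm long, 270 mm ahead of the hook's origin. The two wires leave the handle's front (x = 70 mm) at 14 mm height, rise to 46 mm at x = 125 mm, run level, 33 mm wide over all, to x = 270 mm and turn straight down to the foot: 43 mm is free under them
- hook_grip (a point): good place to grip the hook, from above across the handle's 24 mm width: on its mid-line, 55 mm ahead of the hook's origin, 13 mm above its underside
- toaster: two-slice toaster, steel with black ends, 165 mm (x) by 290 mm (y), 170 mm tall, 1.9 kg, loose. Origin: centre of its underside. Its lever end (+y; lever stands out 21 mm) faces the open worktop; its +x side is the near wall of the gap. The gap runs along the toaster's y, its mouth at y = +145 mm, the open worktop beyond it
- toaster_corner (a point): bottom corner of the toaster at the mouth of the gap (x = +82.5 mm, y = +145 mm in the toaster's frame)
- oven_corner (a point): bottom corner of the mini oven at the mouth of the gap; axes as the oven's. The oven (black, glass door, 4.8 kg, loose, 220 mm tall) reaches 370 mm from here along +x and 280 mm along -y; its side along the y axis here is the far wall of the gap, 58 to 66 mm wide, nearly parallel to the toaster. Knobs and handle stand out up to 36 mm to +y
- tin: shallow open dark steel tin 230 mm (its x) by 130 mm (its y), 28 mm tall, walls and floor 3 mm thick. Origin: centre of its underside. Two larger cutters stand one inside the other around x = +60 mm, y = 0; the other end, around x = -55 mm, is free
- cutter_mid: middle cutter, steel ring 62 mm across, 32 mm tall, in the tin inside the big one. Origin: centre of its underside
- cutter_big: big cutter, steel ring 78 mm across, 36 mm tall, in the tin. Origin: centre of its underside
- mug: white mug 82 mm across, 95 mm tall, bystander. Origin: centre of its underside, z up
- mill: dark wooden pepper mill 56 mm across, 156 mm tall, bystander. Origin: centre of its underside, z up
- timer: round kitchen timer 64 mm across, 44 mm tall, bystander. Origin: centre of its underside, z up

How it is judged (in metres and radians):
On the way:
1. the cutter lies flat on the open worktop, wholly out of the gap (centre at least 35 mm beyond the toaster's end), not touched by the fingers (y of cutter in the frame of toaster above 0.18 m and height (world z) of cutter below 0.008 m and angle between cutter's own z axis and vertical below 0.2 rad and contact force between the fingers and cutter below 0.05 N), for 0.2 s.
At the end, for the whole second after the job is handed in: The small cutter stands flat (7 degrees) on the tin's floor (within 5 mm), at rest; the two larger cutters are still in the tin; the hook lies at rest on the worktop (handle below 20 mm, foot below 30 mm), foot and handle out of the gap: before the toaster's end or on its other side (z of cutter in the frame of tin between -0.002 and 0.008 m and x of cutter in the frame of tin between -0.092 and 0.092 m and y of cutter in the frame of tin between -0.042 and 0.042 m and angle between cutter's own z axis and vertical below 0.12 rad and linear speed of each of cutter, hook below 0.02 m/s and z of each of cutter_mid, cutter_big in the frame of tin below 0.02 m and horizontal distance between each of cutter_mid, cutter_big and tin below 0.12 m and height (world z) of hook between -0.01 and 0.02 m and height (world z) of hook_foot below 0.03 m and (y of hook_foot in the frame of toaster above 0.15 m or x of hook_foot in the frame of toaster below 0 m) and (y of hook in the frame of toaster above 0.15 m or x of hook in the frame of toaster below 0 m)); the robot touches nothing.
It fails at once if the toaster or the oven is shifted by more than 12 mm (distance of any of toaster, oven_corner from where it was at the start of the episode above 0.012 m).
It fails at once if the fingers touch the cutter while it is still in the gap (y of cutter in the frame of toaster below 0.15 m and contact force between the fingers and cutter above 0.3 N).
It fails at once if the cutter is dropped into the tin (falls free for more than about 25 mm) (horizontal distance between cutter and tin below 0.12 m and contact force between the fingers and cutter below 0.05 N and linear speed of cutter above 0.7 m/s).
It fails at once if a bystander is knocked over (leans more than 0.6 rad) (angle between any of mug, mill, timer's own z axis and vertical above 0.6 rad).
It also fails if it takes over 58 s, if anything falls off the work surface, if the arm or the gripper's body presses on something with over 40 N, if the wrist force passes 120 N, or if a joint passes its speed limit or range.

## Robot

A 7-joint arm with a two-finger parallel gripper is mounted at the origin on the work surface. World frame = base frame: x ahead of the robot, y to its left, z up, the work surface at z = 0. Lengths are in m, angles in degrees, forces in N, time in s.
With the tool pointing down it reaches from about 0.425 to 0.925 m from the base axis. Payload 6.8 kg.
Tool frame: the origin (TCP) lies on the centre line of the jaws, within the pads' length; the fingertips stand 8 mm ahead of it and the grasp point (between the pads) lies 11 mm behind it; z points along the fingers, y is the direction in which the jaws open and shut (so a half turn about z gives the same grasp; the last joint's range is limited). The gripper opens to 88 mm and grips with 3 to 60 N. Pads are 20 mm wide; open, the fingers measure 115 mm over their backs; the gripper's body (75 mm by 178 mm) begins 61 mm behind the grasp point.
Start: joints at [60.384, 27.33, 1.283, 89.118, -0.659, 63.558, -4.761], TCP at [0.268, -0.619, 0.231] pointing down, gripper open.
Joint ranges: [-169.35, 169.35], [-19.33, 120.38], [-80.79, 83.38], [13.8, 139.57], [-78.32, 258.32], [9.67, 109.79], [-169.56, 169.56]. Speed limits (degrees/s): [136.94, 136.94, 180, 180, 180, 180, 180].

## Interface

Orientations are given as [roll, pitch, yaw] about the fixed x, y, z axes, in that order (R = Rz(yaw) Ry(pitch) Rx(roll)).
In Python, from rig import arm gives the robot as it stands. The module is installed in compiled form; this text tells all that it offers.
- The arm moves only by the tool jog_arm, never from a script. Its argument "deltas" is text: rows parted by semicolons, each of 7 numbers parted by spaces: the shift along the tool's x, y, z in m, then the turn, a rotation vector about the tool's x, y, z in degrees, then the opening, from 0 (shut) to 1 (fully open). In form: x y z ax ay az jaw; .... A call has 1 to 20 rows; each row is the pose to reach, as a shift and turn from the pose commanded when the call began, along the tool's axes at that moment; what a row does not reach only later rows make up. A row lasts 1/10 s, in which the tool goes at most 50 mm and 8.59 degrees, less where a joint would pass 70% of its speed; a pose out of reach is approached as far as the arm can. A call with a gripper value outside its range is refused whole. The fingers move at their own pace and stop on an object; the grip force is fixed at half the most. Time passes only in rows, so rows that repeat a pose let the fingers close. It gives the time, the measured TCP pose, the force and the opening at its end, in the units of the state.
- arm.get_state(): the state, without advancing time (a new reading comes with each control period).
- arm.camera(name): name is "side" or "top"; returns a dict with "img" (420x560x3 uint8, red, green, blue), "range_z" (420x560 float32, m along the optical axis (not along the pixel's ray), 0 where there is no reading), "K" (3x3 intrinsics, pixels), "k1" (the pictures are not rectified: a ray, as slopes to the right and down, at radius r is drawn at 1 + k1 r^2 times it, then the intrinsics apply), "T" (4x4, takes a point from camera to world coordinates). Camera axes: x right, y down, z forward; pixel columns grow to the right and rows downward; lengths in m; the calibration is good to about 2 mm. A picture is of the moment at which its call begins.
- arm.job_done(): hands the job in, once; it reports no verdict.
Trained networks look in a picture, given as the dict that the camera call returned (one of the last four; its "shot" number tells which), for a name from the list of things; names that differ only in an ending like _2 or _b are one class to them, and where a whole thing is asked for, a point or a joint stands for the part that bears it (a point fixed in the world has none). Each returns a list of dicts, best first, with "confidence" (0 to 1); they miss things now and then, are a little off and sometimes report something else, mostly with a low value. They report only what shows in the picture. A call takes as long as a camera call.
- arm.outline_of(target, picture): "pixels" (420x560 bool, what is visible of it) and "pixel" ([row, column] in pixels, amid what is visible of it).
The state is a dict: "clock": time; "joints": joint angles; "qd": joint speeds; "joint_efforts": joint torques, N m; "position": TCP position; "tcp_rot": TCP orientation; "ft_force": force on the tool from outside, world axes, zero at the start; "wrist_torque": the same for the moment, N m; "gripper_width": opening from 0.0 (shut) to 1.0 (fully open).
Only numpy, scipy, OpenCV 4.12 (cv2) and the standard library are available. Lean on these libraries where they do the work, as an engineer would, in place of code of your own. Each camera call takes 0.05 s, during which the arm holds its last target. There are 200 camera calls.

## Working session

There is one attempt and no reset: what is moved stays moved. The work goes in short steps, Python scripts to look and compute and a tool call to move; the robot and the scene stay as the last step left them, time stands still between calls to the robot, and variables do not carry over. Pictures are saved under pics/ and viewed, about 8 in all and at most 12, crops included, and the job is handed in when it is done.

Besides the shell and the picture viewer there is one more tool, called after ">>>" by a JSON object that holds its "fn" and its "kwargs", one argument or row to a line. jog_arm: Moves the arm, as the interface text tells. Its arguments: {"type":"object","properties":{"deltas":{"type":"string"}},"required":["deltas"]}

```bash
mkdir -p pics
cat > h.py <<'E'
import numpy as np, cv2
from rig import arm
def pts(c, mask=None):
    z=c["range_z"]; m=(z>0) if mask is None else (mask&(z>0))
    r,cc=np.nonzero(m); K=c["K"]
    xd=np.stack([(cc-K[0,2])/K[0,0],(r-K[1,2])/K[1,1]],1); u=xd.copy()
    for _ in range(8): u=xd/(1+c["k1"]*(u**2).sum(1,keepdims=True))
    zz=z[r,cc]; P=np.c_[u*zz[:,None],zz]
    return P@c["T"][:3,:3].T+c["T"][:3,3], r, cc
def save(c,n): cv2.imwrite("pics/"+n,c["img"][:,:,::-1])
E
python3 - <<'E'
from h import *
s=arm.get_state(); print({k:np.round(v,3) for k,v in s.items()})
for n in ["top","side"]:
    c=arm.camera(n); save(c,n+"0.png"); print(n,c["T"].round(3).tolist(),c["K"].round(1).tolist(),c["k1"])
    for t in ["cutter","hook","toaster","oven_corner","tin","cutter_mid","cutter_big","mug","mill","timer"]:
        for o in arm.outline_of(t,c)[:2]:
            P,_,_=pts(c,o["pixels"])
            if len(P)==0: print(t,o["confidence"],o["pixel"],"no depth");continue
            print(t,round(o["confidence"],2),o["pixel"],o["pixels"].sum(),np.percentile(P,[2,50,98],axis=0).round(3).tolist())
E
```

```text
{'clock': np.float64(0.0), 'joints': array([60.384, 27.374,  1.281, 89.178, -0.66 , 63.56 , -4.76 ]), 'qd': array([ 0.034, -0.101, -0.018,  0.009,  0.065, -0.012,  0.039]), 'joint_efforts': array([ 1.0000e-03, -5.8284e+01,  1.5350e+00, -2.7261e+01, -5.4000e-02,
        1.7000e-02,  0.0000e+00]), 'position': array([ 0.268, -0.619,  0.23 ]), 'tcp_rot': array([-1.79895e+02,  7.00000e-03,  2.34240e+01]), 'ft_force': array([-0.089,  0.144,  0.09 ]), 'wrist_torque': array([-0.016, -0.034, -0.026]), 'gripper_width': np.float64(1.0)}
top [[-0.017, -0.991, 0.136, 0.451], [-0.999, 0.021, 0.026, 0.017], [-0.028, -0.135, -0.99, 0.868], [0.0, 0.0, 0.0, 1.0]] [[389.7, 0.0, 273.9], [0.0, 389.7, 212.9], [0.0, 0.0, 1.0]] 0.0218736918844122
cutter 0.6 [221.2, 417.1] 157 [[0.525, -0.278, -0.002], [0.542, -0.269, 0.016], [0.561, -0.231, 0.029]]
cutter 0.45 [131.7, 165.1] 971 [[0.712, 0.245, 0.0], [0.726, 0.261, 0.1], [0.755, 0.289, 0.155]]
hook 0.63 [258.8, 255.0] 1343 [[0.401, -0.092, -0.001], [0.472, 0.084, 0.026], [0.612, 0.176, 0.05]]
toaster 0.87 [279.3, 448.8] 16805 [[0.344, -0.412, 0.065], [0.423
[... 1488 characters left out ...]
358.8, 191.3] 7940 [[0.425, 0.283, 0.0], [0.522, 0.356, 0.003], [0.656, 0.432, 0.028]]
cutter_mid 0.92 [324.0, 150.7] 489 [[0.571, 0.337, 0.002], [0.621, 0.367, 0.026], [0.633, 0.396, 0.037]]
cutter_big 0.85 [344.8, 153.9] 739 [[0.564, 0.332, 0.004], [0.591, 0.377, 0.027], [0.645, 0.407, 0.04]]
cutter_big 0.5 [285.0, 302.3] 1067 [[0.393, -0.039, 0.007], [0.447, 0.11, 0.025], [0.561, 0.178, 0.048]]
mug 0.96 [176.4, 213.6] 1598 [[0.73, -0.013, 0.005], [0.769, 0.031, 0.062], [0.818, 0.078, 0.095]]
mill 0.88 [247.6, 143.4] 1371 [[0.708, 0.248, -0.0], [0.719, 0.276, 0.083], [0.768, 0.295, 0.153]]
timer 0.79 [257.3, 375.2] 646 [[0.343, -0.058, 0.007], [0.367, -0.028, 0.027], [0.396, -0.01, 0.044]]
```

View pics/top0.png

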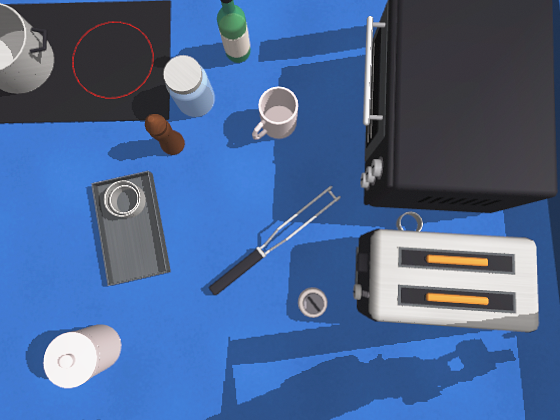

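View pics/side0.png

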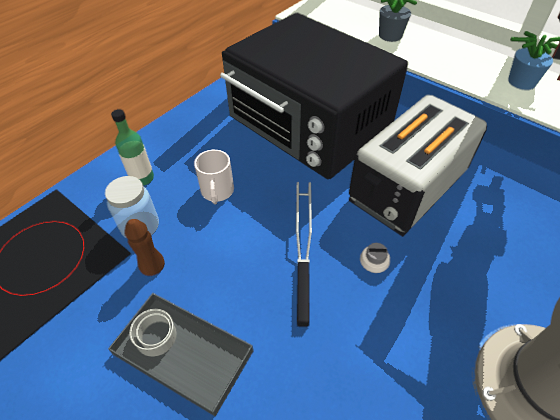

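Top view: cutter in the gap at about (col 410, row 222), hook from handle (col 215, row 290) to foot (col 335, row 192), tin at (130, 228). The side view does not show into the gap. Now I'll fit the exact poses.

```bash
cat >> h.py <<'E'
def proj(c,X):
    X=np.atleast_2d(X); T=np.linalg.inv(c["T"]); p=X@T[:3,:3].T+T[:3,3]; u=p[:,:2]/p[:,2:]
    u=u*(1+c["k1"]*(u**2).sum(1,keepdims=True)); K=c["K"]
    return np.c_[u[:,0]*K[0,0]+K[0,2],u[:,1]*K[1,1]+K[1,2]]   # col,row
def rect(P): 
    r=cv2.minAreaRect((P[:,:2]*1000).astype(np.float32)); return [np.round(v,1) for v in r]
def circ(P):
    A=np.c_[2*P[:,:2],np.ones(len(P))]; s=np.linalg.lstsq(A,(P[:,:2]**2).sum(1),rcond=None)[0]
    return s[:2],np.sqrt(s[2]+s[0]**2+s[1]**2)
E
python3 - <<'E'
from h import *
def best(t,c):
    o=arm.outline_of(t,c); return o[0]["pixels"] if o else None
for n in ["top","side"]:
    c=arm.camera(n); A,r,cc=pts(c); print(n)
    print(" table z",np.percentile(A[(np.abs(A[:,2])<.01)][:,2],[5,50,95]).round(4))
    for t,lo,hi in [("toaster",.03,.18),("oven_corner",.19,.23),("tin",.015,.035)]:
        P,_,_=pts(c,cv2.erode(best(t,c).astype(np.uint8),np.ones((2,2)))>0); P=P[(P[:,2]>lo)&(P[:,2]<hi)]; print(" ",t,rect(P))
    # walls of gap, by height
    sel=(A[:,1]>-.40)&(A[:,1]<-.17)&(A[:,0]>.48)&(A[:,0]<.60)
    P=A[sel]
    for z0 in [.03,.06,.09,.12,.15]:
        Q=P[np.abs(P[:,2]-z0)<.015]
        if len(Q)>5: print("  z",z0,len(Q),np.percentile(Q[:,0],[2,10,50,90,98]).round(3))
    Q=P[(P[:,2]>.12)&(P[:,2]<.2)&(P[:,0]>.54)]
    if len(Q)>20: k=np.polyfit(Q[:,1],Q[:,0],1); print("  oven wall x at y=-.15,-.25,-.35",np.polyval(k,[-.15,-.25,-.35]).round(4),len(Q))
    H=pts(c,best("hook",c))[0]; hh=H[(H[:,2]>.018)&(H[:,2]<.03)&(np.linalg.norm(H[:,:2]-[.42,.15],axis=1)<.1)]; print("  handle",rect(hh),len(hh))
    hw=H[(H[:,2]>.035)]; print("  wires",rect(hw),len(hw))
    if n=="top":
        Q=A[sel&(A[:,2]>.018)&(A[:,2]<.034)&(A[:,1]>-.31)&(A[:,1]<-.2)&(A[:,0]>.505)&(A[:,0]<.575)]
        print("  cutter rim",len(Q),circ(Q),Q.min(0),Q.max(0))
        big=cv2.resize(c["img"][150:330,200:440,::-1],None,fx=3.2,fy=3.2,interpolation=cv2.INTER_CUBIC)
        cv2.imwrite("pics/crop0.png",big)
E
```

```text
top
 table z [-0.0029 -0.0002  0.006 ]
  toaster [array([604.1, 375. ]), array([42.8, 59.3]), np.float64(81.6)]
  oven_corner [array([ 746.1, -307.5]), array([281.4, 358.4]), np.float64(85.5)]
  tin [array([541.8, 356.8]), array([229.1, 129.6]), np.float64(11.7)]
  z 0.03 318 [0.526 0.536 0.564 0.576 0.579]
  z 0.06 290 [0.56  0.562 0.569 0.577 0.58 ]
  z 0.09 317 [0.56  0.562 0.569 0.577 0.58 ]
  z 0.12 350 [0.56  0.562 0.569 0.576 0.579]
  z 0.15 1953 [0.481 0.484 0.497 0.569 0.577]
  oven wall x at y=-.15,-.25,-.35 [0.5799 0.5717 0.5636] 1149
  handle [array([441.5, 125.4]), array([ 24.6, 134.4]), np.float64(37.9)] 698
  wires [array([557.5, -25.3]), array([ 33.1, 165.6]), np.float64(37.5)] 303
  cutter rim 150 (array([ 0.55337337, -0.2587878 ]), np.float64(0.02660318259228234)) [ 0.52259963 -0.30830982  0.01803238] [ 0.5748057  -0.21822822  0.03392055]
side
 table z [-0.0029 -0.0004  0.0057]
  toaster [array([ 418.6, -265.8]), array([304.2, 160.1]), np.float64(85.3)]
  oven_corner [array([ 744.1, -305.9]), array([278.7, 364.6]), np.float64(85.3)]
  tin [array([539.9, 358. ]), array([230. , 129.9]), np.float64(11.6)]
  z 0.03 185 [0.561 0.566 0.571 0.575 0.578]
  z 0.06 441 [0.557 0.559 0.566 0.573 0.576]
  z 0.09 481 [0.558 0.56  0.567 0.573 0.576]
  z 0.12 492 [0.558 0.559 0.567 0.573 0.576]
  z 0.15 995 [0.482 0.485 0.56  0.572 0.576]
  oven wall x at y=-.15,-.25,-.35 [0.5768 0.5689 0.561 ] 1502
  handle [array([437.8, 123.5]), array([ 23.4, 136.1]), np.float64(37.1)] 746
  wires [array([545.7, -17.6]), array([ 32.3, 133.2]), np.float64(36.9)] 168
```

View pics/crop0.png

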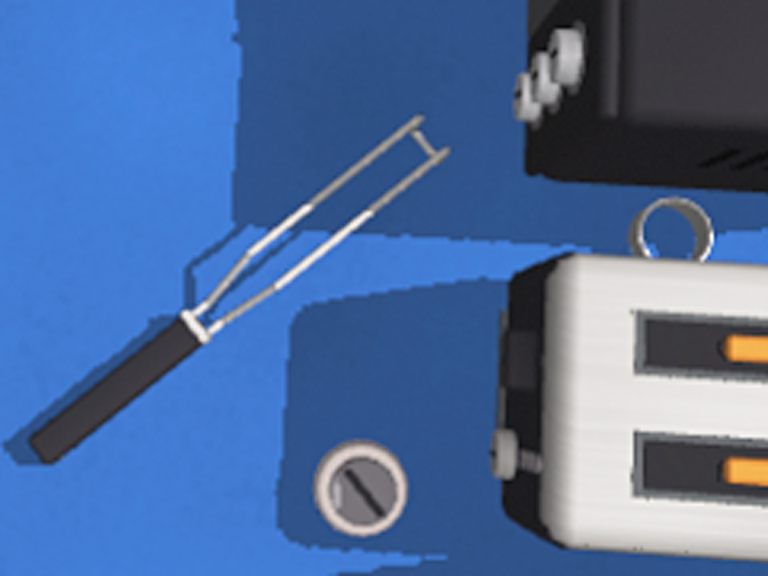

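Run:
```python
from h import *
a=np.radians(4.6); ux=np.array([np.cos(a),-np.sin(a)]); uy=np.array([np.sin(a),np.cos(a)])
for n in ["top","side"]:
    c=arm.camera(n); A,_,_=pts(c); u=A[:,:2]@ux; v=A[:,:2]@uy; z=A[:,2]
    reg=(A[:,0]>.30)&(A[:,0]<.54)&(A[:,1]>-.45)&(A[:,1]<-.09)
    print(n)
    m=reg&(z>.015)&(z<.14)&(v>-.2)
    h,e=np.histogram(v[m],np.arange(-.2,-.05,.004)); print(" end v hist",[(round(e[i],3),h[i]) for i in range(len(h)) if h[i]>8])
    f=m&(v<-.05)
    m=reg&(z>.03)&(z<.12)&(v<-.15)
    h,e=np.histogram(u[m],np.arange(.3,.6,.004)); print(" side u hist",[(round(e[i],3),h[i]) for i in range(len(h)) if h[i]>8])
    for zz in (.13,.15,.16,.168): 
        m=reg&(abs(z-zz)<.004); print(" z",zz,m.sum(),"u",np.percentile(u[m],[1,99]).round(4),"v",np.percentile(v[m],[1,99]).round(4), rect(A[m]))
    m=(z>.03)&(z<.2)&(A[:,0]>.54)&(A[:,0]<.9)&(A[:,1]>-.2)&(A[:,1]<-.09)
    h,e=np.histogram(v[m],np.arange(-.25,-.09,.004)); print(" oven end v",[(round(e[i],3),h[i]) for i in range(len(h)) if h[i]>20])
    m=(z>.03)&(z<.2)&(A[:,0]>.54)&(A[:,0]<.6)&(A[:,1]>-.35)&(A[:,1]<-.14); print(" oven wall u",np.percentile(u[m],[10,50,90]).round(4))
    if n=="top":
        g=cv2.cvtColor(c["img"],cv2.COLOR_RGB2HSV)[:,:,1].astype(float)  # steel: low saturation
        th=np.linspace(0,2*np.pi,72); best=[]
        for x in np.arange(.51,.57,.001):
            for y in np.arange(-.30,-.22,.001):
                def mean(R,zz):
                    q=np.c_[x+R*np.cos(th),y+R*np.sin(th),0*th+zz]; q=q[q[:,:2]@ux<.512]if 0 else q[(q[:,0]>x-.004)]
                    p=proj(c,q); return cv2.remap(g.astype(np.float32),p[:,0].astype(np.float32),p[:,1].astype(np.float32),1).mean()
                best.append((mean(.023,.028)+.3*mean(.023,.014)-.7*mean(.027,.028)-.6*mean(.0195,.028),x,y))
        best.sort(); print(np.round(best[:6],4))
        s,x,y=best[0]; img=cv2.resize(c["img"][170:260,350:470,::-1],None,fx=6,fy=6,interpolation=cv2.INTER_CUBIC)
        for R,zz,col in[(.024,.028,(0,0,255)),(.024,0,(0,255,0))]:
            p=(proj(c,np.c_[x+R*np.cos(th),y+R*np.sin(th),0*th+zz])+.5-[350,170])*6
            cv2.polylines(img,[p.astype(int)],True,col,1)
        cv2.imwrite("pics/cut1.png",img)
```

```text
top
 end v hist [(np.float64(-0.104), np.int64(589)), (np.float64(-0.1), np.int64(216)), (np.float64(-0.096), np.int64(84)), (np.float64(-0.092), np.int64(84)), (np.float64(-0.088), np.int64(47)), (np.float64(-0.084), np.int64(48)), (np.float64(-0.08), np.int64(12))]
 side u hist []
 z 0.13 211 u [0.3715 0.518 ] v [-0.1022 -0.079 ] [array([ 435.4, -126. ]), array([ 24.5, 156.1]), np.float64(85.5)]
 z 0.15 531 u [0.3622 0.5283] v [-0.3778 -0.1007] [array([ 424.4, -276.7]), array([286.1, 166.6]), np.float64(85.5)]
 z 0.16 5876 u [0.3666 0.5236] v [-0.3836 -0.105 ] [array([ 424.4, -279.1]), array([283.6, 160.3]), np.float64(85.3)]
 z 0.168 8530 u [0.3779 0.5119] v [-0.3721 -0.1173] [array([ 425.5, -280.3]), array([268.9, 148. ]), np.float64(85.2)]
 oven end v [(np.float64(-0.154), np.int64(27)), (np.float64(-0.15), np.int64(31)), (np.float64(-0.146), np.int64(34)), (np.float64(-0.142), np.int64(36)), (np.float64(-0.138), np.int64(34)), (np.float64(-0.134), np.int64(34)), (np.float64(-0.13), np.int64(50)), (np.float64(-0.126), np.int64(70)), (np.float64(-0.118), np.int64(36)), (np.float6
[... 1919 characters left out ...]
4 u [0.3746 0.5091] v [-0.3688 -0.1161] [array([ 419.4, -277.6]), array([264.2, 144.8]), np.float64(85.0)]
 oven end v [(np.float64(-0.154), np.int64(49)), (np.float64(-0.15), np.int64(56)), (np.float64(-0.146), np.int64(56)), (np.float64(-0.142), np.int64(51)), (np.float64(-0.138), np.int64(54)), (np.float64(-0.134), np.int64(73)), (np.float64(-0.13), np.int64(82)), (np.float64(-0.126), np.int64(101)), (np.float64(-0.122), np.int64(37)), (np.float64(-0.118), np.int64(71)), (np.float64(-0.114), np.int64(1683)), (np.float64(-0.11), np.int64(2738)), (np.float64(-0.106), np.int64(416)), (np.float64(-0.102), np.int64(186)), (np.float64(-0.098), np.int64(133))]
 oven wall u [0.5856 0.5874 0.5965]
```

View pics/cut1.png

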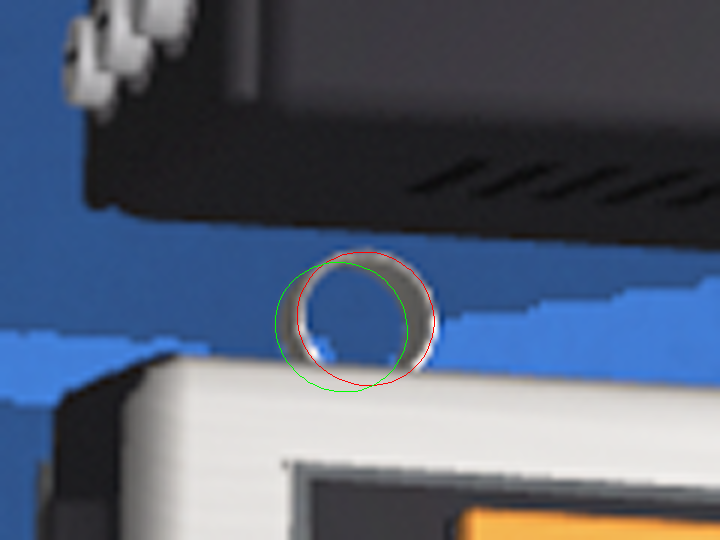

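Overlay fits: the cutter is at world (0.539, -0.253), about 105 mm in, roughly centred in a 63 mm gap (wall u 0.527 to 0.590). I'll pull it with the foot behind the ring. Next I work out the move to the hook grip.

```bash
cat >> h.py <<'E'
from scipy.spatial.transform import Rotation as R
def plan(wps):
    s=arm.get_state(); R0=R.from_euler("xyz",s["tcp_rot"],degrees=True); p0=s["position"]
    print("t",s["clock"],"pos",p0.round(4),"rot",s["tcp_rot"].round(2),"F",s["ft_force"].round(1),"w",s["gripper_width"].round(3),"q",s["joints"].round(0))
    for x,y,z,yaw in wps:
        d=R0.inv().apply(np.array([x,y,z])-p0); r=(R0.inv()*R.from_euler("xyz",[180,0,yaw],degrees=True)).as_rotvec(degrees=True)
        print(np.round(d,4),np.round(r,2))
E
python3 -c "
from h import *
plan([(.40,-.5,.28,35),(.48,-.2,.28,75),(.473,.081,.12,127.6),(.473,.081,.011,127.6)])"
```

```text
Traceback (most recent call last):
  File "h.py", line 23, in plan
    print("t",s["clock"],"pos",p0.round(4),"rot",s["tcp_rot"].round(2),"F",s["ft_force"].round(1),"w",s["gripper_width"].round(3),"q",s["joints"].round(0))
                                                                                                      ^^^^^^^^^^^^^^^^^^^^^^^^
AttributeError: 'float' object has no attribute 'round'
```

```bash
sed -i 's/s\["gripper_width"\].round(3)/round(float(s["gripper_width"]),3)/; s/s\["\(position\|tcp_rot\|ft_force\|joints\)"\]/np.array(s["\1"])/g' h.py
python3 -c "
from h import *
plan([(.40,-.5,.28,35),(.48,-.2,.28,75),(.473,.081,.12,127.6),(.473,.081,.011,127.6)])"
```

```text
t 1.7 pos [ 0.2683 -0.6194  0.2306] rot [-180.      0.     23.42] F [-0.2  0.5 -0.8] w 1.005 q [60. 27.  1. 89. -1. 64. -5.]
[ 0.1683 -0.0572 -0.0494] [ -0.     0.   -11.58]
[ 0.361  -0.3007 -0.0494] [ -0.     0.   -51.58]
[ 0.4662 -0.5613  0.1106] [  -0.     -0.   -104.18]
[ 0.4662 -0.5613  0.2196] [  -0.     -0.   -104.18]
```

>>> {"fn": "jog_arm", "kwargs": {
  "deltas": "0.04 -0.015 -0.03 0 0 -4 1; 0.084 -0.03 -0.05 0 0 -8 1; 0.126 -0.045 -0.05 0 0 -14 1; 0.168 -0.057 -0.05 0 0 -20 1; 0.2 -0.098 -0.05 0 0 -28 1; 0.235 -0.14 -0.05 0 0 -36 1; 0.265 -0.18 -0.05 0 0 -44 1; 0.3 -0.22 -0.05 0 0 -52 1; 0.33 -0.26 -0.05 0 0 -60 1; 0.361 -0.3 -0.05 0 0 -68 1; 0.38 -0.345 -0.04 0 0 -76 1; 0.4 -0.39 -0.02 0 0 -84 1; 0.415 -0.435 0.01 0 0 -92 1; 0.435 -0.48 0.04 0 0 -98 1; 0.45 -0.52 0.08 0 0 -102 1; 0.466 -0.561 0.11 0 0 -104.2 1; 0.466 -0.561 0.11 0 0 -104.2 1; 0.466 -0.561 0.11 0 0 -104.2 1; 0.466 -0.561 0.11 0 0 -104.2 1"
}}

```text
clock: 3.6
position: [0.4727, 0.081, 0.1205]
tcp_rot: [-180.0, -0.0, 127.7]
ft_force: [0.4, -1.3, 1.2]
gripper_width: 0.999
```

```bash
python3 -c "
from h import *
plan([(.473,.081,.011,127.6)])"
```

```text
t 3.6 pos [0.4727 0.081  0.1205] rot [-1.7995e+02 -3.0000e-02  1.2772e+02] F [ 0.4 -1.3  1.2] w 0.999 q [ 12.  21. -35. 119.  17.  44.   5.]
[-0.0002  0.0003  0.1095] [-0.05 -0.03  0.12]
```

Descend and close.

>>> {"fn": "jog_arm", "kwargs": {
  "deltas": "0 0 0.04 0 0 0 1; 0 0 0.075 0 0 0 1; 0 0 0.1 0 0 0 1; 0 0 0.109 0 0 0 1; 0 0 0.109 0 0 0 1; 0 0 0.109 0 0 0 0; 0 0 0.109 0 0 0 0; 0 0 0.109 0 0 0 0; 0 0 0.109 0 0 0 0; 0 0 0.109 0 0 0 0; 0 0 0.109 0 0 0 0; 0 0 0.109 0 0 0 0; 0 0 0.109 0 0 0 0"
}}

```text
clock: 4.9
position: [0.4729, 0.0806, 0.0116]
tcp_rot: [-180.0, -0.0, 127.6]
ft_force: [0.1, -0.2, -0.7]
gripper_width: 0.313
```

>>> {"fn": "jog_arm", "kwargs": {
  "deltas": "0 0 -0.01 0 0 0 0; 0 0 -0.025 0 0 0 0; 0 0 -0.045 0 0 0 0; 0 0 -0.06 0 0 0 0; 0 0 -0.06 0 0 0 0; 0 0 -0.06 0 0 0 0"
}}

```text
clock: 5.5
position: [0.4729, 0.0804, 0.0718]
tcp_rot: [180.0, 0.0, 127.6]
ft_force: [0.2, 0.9, -2.0]
gripper_width: 0.276
```

```bash
python3 -c "
from h import *
plan([(.569,.115,.072,85.4)])"
```

```text
t 5.5 pos [0.4729 0.0804 0.0718] rot [1.7999e+02 2.0000e-02 1.2761e+02] F [ 0.2  0.9 -2. ] w 0.276 q [ 10.  26. -32. 121.  22.  39.   0.]
[-0.0313  0.0973 -0.0002] [2.000e-02 2.000e-02 4.221e+01]
```

>>> {"fn": "jog_arm", "kwargs": {
  "deltas": "-0.003 0.01 0 0 0 3 0; -0.007 0.022 0 0 0 8 0; -0.011 0.036 0 0 0 13 0; -0.015 0.05 0 0 0 18.5 0; -0.02 0.063 0 0 0 24 0; -0.024 0.075 0 0 0 30 0; -0.028 0.087 0 0 0 36 0; -0.03 0.095 0 0 0 40 0; -0.0313 0.0973 0 0 0 42.2 0; -0.0313 0.0973 0 0 0 42.2 0; -0.0313 0.0973 0 0 0 42.2 0"
}}

```text
clock: 6.6
position: [0.5683, 0.115, 0.0707]
tcp_rot: [-179.9, 0.0, 85.5]
ft_force: [0.4, -1.0, -1.8]
gripper_width: 0.271
```

```bash
cat > foot.py <<'E'
from h import *
import sys
plan([])
c=arm.camera("top"); cs=arm.camera("side"); save(c,"t_%s.png"%sys.argv[1])
a=np.radians(4.6); ux=np.array([np.cos(a),-np.sin(a)]); uy=np.array([np.sin(a),np.cos(a)])
for n,k in (("top",c),("side",cs)):
    for o in arm.outline_of("hook",k)[:1]:
        P=pts(k,o["pixels"])[0]; print(n,o["confidence"],len(P))
        W=P[(P[:,1]<.03)&(P[:,2]>.03)]; u,v=W[:,:2]@ux,W[:,:2]@uy
        for lo in np.arange(-.26,.03,.03):
            m=(v>=lo)&(v<lo+.03)
            if m.sum()>3: print("  v",lo.round(3),m.sum(),"u",np.percentile(u[m],[2,98]).round(4),"zmed/max",np.median(W[m,2]).round(4),W[m,2].max().round(4))
        print("  minv",np.sort(v)[:4].round(4) if len(v) else None)
E
python3 foot.py a
```

```text
t 6.6 pos [0.5683 0.115  0.0707] rot [-1.7991e+02  4.0000e-02  8.5500e+01] F [ 0.4 -1.  -1.8] w 0.271 q [ -2.  31. -20. 108.  15.  43. -36.]
top 0.6 321
  v -0.08 51 u [0.5427 0.5746] zmed/max 0.0823 0.1059
  v -0.05 40 u [0.5424 0.5745] zmed/max 0.1036 0.1059
  v -0.02 76 u [0.5423 0.5745] zmed/max 0.1043 0.1074
  v 0.01 78 u [0.5421 0.5746] zmed/max 0.1038 0.107
  minv [-0.0604 -0.0599 -0.0593 -0.0587]
side 0.98 1194
  v -0.08 53 u [0.538  0.5701] zmed/max 0.0699 0.1049
  v -0.05 27 u [0.5381 0.5684] zmed/max 0.1037 0.1065
  v -0.02 43 u [0.5379 0.5691] zmed/max 0.1031 0.1063
  v 0.01 58 u [0.5384 0.5705] zmed/max 0.1031 0.1059
  minv [-0.0621 -0.0618 -0.0615 -0.0612]
```

View pics/t_a.png

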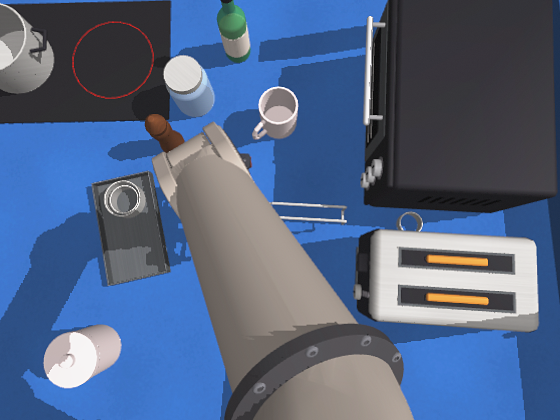

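>>> {"fn": "jog_arm", "kwargs": {
  "deltas": "-0.01 0 0 0 0 0 0; -0.025 0 0 0 0 0 0; -0.045 0 0 0 0 0 0; -0.065 0 0 0 0 0 0; -0.085 0 0 0 0 0 0; -0.105 0 0 0 0 0 0; -0.125 0 0 0 0 0 0; -0.145 0 0 0 0 0 0; -0.165 0 0 0 0 0 0; -0.178 0 0 0 0 0 0; -0.185 0 0 0 0 0 0; -0.185 0 0 0 0 0 0; -0.185 0 0 0 0 0 0"
}}

```text
clock: 8.1
position: [0.5544, -0.0684, 0.0717]
tcp_rot: [180.0, -0.0, 85.5]
ft_force: [1.0, 0.2, -2.2]
gripper_width: 0.271
```

```bash
python3 foot.py b
python3 - <<'E'
import cv2
i=cv2.imread("pics/t_b.png"); cv2.imwrite("pics/cb.png",cv2.resize(i[150:300,300:500],None,fx=4,fy=4,interpolation=cv2.INTER_CUBIC))
E
```

```text
t 8.1 pos [ 0.5544 -0.0684  0.0717] rot [ 1.7999e+02 -4.0000e-02  8.5460e+01] F [ 1.   0.2 -2.2] w 0.271 q [ 16.  30. -20. 111.  15.  41. -17.]
top 0.85 636
  v -0.26 29 u [0.571  0.5757] zmed/max 0.1029 0.1067
  v -0.23 13 u [0.5709 0.575 ] zmed/max 0.1043 0.1056
  v -0.02 32 u [0.5473 0.5694] zmed/max 0.0832 0.0854
  v 0.01 187 u [0.547 0.57 ] zmed/max 0.0825 0.0857
  minv [-0.244  -0.2422 -0.242  -0.2419]
side 0.85 817
  v -0.26 12 u [0.5692 0.573 ] zmed/max 0.0962 0.1054
  v -0.23 6 u [0.5676 0.571 ] zmed/max 0.1041 0.1056
  v -0.2 16 u [0.5671 0.5815] zmed/max 0.1036 0.107
  v -0.17 21 u [0.5663 0.5712] zmed/max 0.1043 0.106
  v -0.14 8 u [0.5667 0.5702] zmed/max 0.1038 0.106
  v -0.05 35 u [0.5515 0.5677] zmed/max 0.0822 0.0845
  v -0.02 162 u [0.5403 0.565 ] zmed/max 0.0814 0.106
  v 0.01 170 u [0.5422 0.5654] zmed/max 0.0813 0.085
  minv [-0.2671 -0.264  -0.2432 -0.2425]
```

View pics/cb.png

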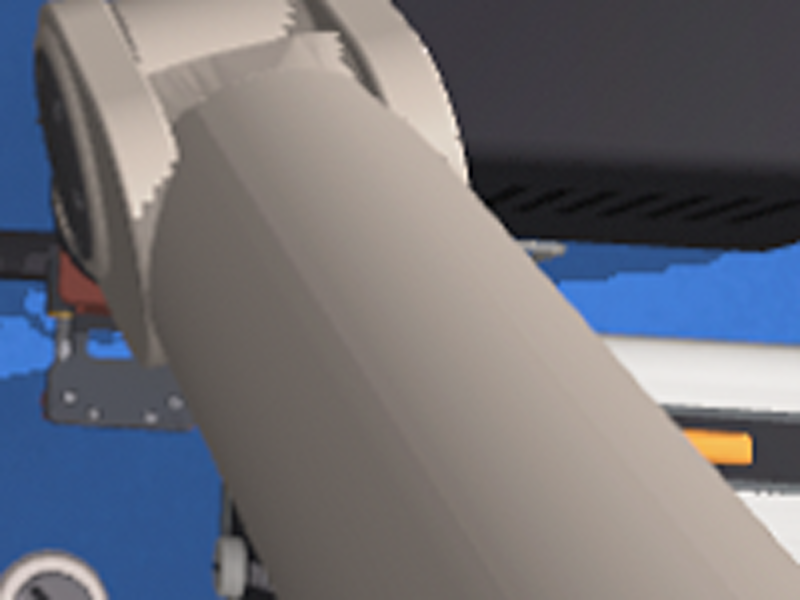

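Arm hides the cutter, but the wire end is visible at about v = -0.242, u centre 0.559: just behind the cutter. I'll go 4 mm deeper, then lower.

>>> {"fn": "jog_arm", "kwargs": {
  "deltas": "-0.004 0 0 0 0 0 0; -0.004 0 0.008 0 0 0 0; -0.004 0 0.018 0 0 0 0; -0.004 0 0.028 0 0 0 0; -0.004 0 0.037 0 0 0 0; -0.004 0 0.045 0 0 0 0; -0.004 0 0.05 0 0 0 0; -0.004 0 0.053 0 0 0 0; -0.004 0 0.053 0 0 0 0; -0.004 0 0.053 0 0 0 0"
}}

```text
clock: 9.3
position: [0.5543, -0.0732, 0.0189]
tcp_rot: [180.0, -0.0, 85.4]
ft_force: [-0.3, -0.1, -1.5]
gripper_width: 0.268
```

```bash
python3 foot.py c
```

```text
t 9.3 pos [ 0.5543 -0.0732  0.0189] rot [179.97  -0.    85.42] F [-0.3 -0.1 -1.5] w 0.268 q [ 15.  34. -18. 113.  17.  36. -19.]
top 0.87 548
  v -0.26 21 u [0.5713 0.575 ] zmed/max 0.0517 0.0542
  v -0.02 25 u [0.5459 0.5666] zmed/max 0.031 0.1129
  v 0.01 52 u [0.5491 0.5679] zmed/max 0.031 0.033
  minv [-0.2477 -0.2472 -0.2467 -0.2467]
side 0.77 665
  v -0.05 8 u [0.5526 0.5641] zmed/max 0.0304 0.0326
  v -0.02 30 u [0.5444 0.5647] zmed/max 0.0309 0.0322
  v 0.01 36 u [0.545  0.5641] zmed/max 0.0305 0.0324
  minv [-0.1432 -0.0355 -0.0353 -0.0302]
```

Foot down with no contact force. Pull straight out.

>>> {"fn": "jog_arm", "kwargs": {
  "deltas": "0.003 0 0 0 0 0 0; 0.008 0 0 0 0 0 0; 0.014 0 0 0 0 0 0; 0.021 0 0 0 0 0 0; 0.029 0 0 0 0 0 0; 0.037 0 0 0 0 0 0; 0.046 0 0 0 0 0 0; 0.055 0 0 0 0 0 0; 0.064 0 0 0 0 0 0; 0.073 0 0 0 0 0 0; 0.082 0 0 0 0 0 0; 0.091 0 0 0 0 0 0; 0.1 0 0 0 0 0 0; 0.109 0 0 0 0 0 0; 0.118 0 0 0 0 0 0; 0.127 0 0 0 0 0 0; 0.133 0 0 0 0 0 0; 0.137 0 0 0 0 0 0; 0.14 0 0 0 0 0 0; 0.14 0 0 0 0 0 0"
}}

```text
clock: 11.5
position: [0.5652, 0.0667, 0.0187]
tcp_rot: [180.0, -0.0, 85.4]
ft_force: [-0.4, 0.1, -1.6]
gripper_width: 0.274
```

```bash
python3 foot.py d
python3 - <<'E'
from h import *
for n in("top","side"):
    c=arm.camera(n)
    if n=="side": save(c,"s_d.png")
    for o in arm.outline_of("cutter",c)[:3]: print(n,o["confidence"],o["pixel"],np.percentile(pts(c,o["pixels"])[0],[5,50,95],axis=0).round(3).tolist())
E
```

```text
t 11.5 pos [0.5652 0.0667 0.0187] rot [ 1.800e+02 -1.000e-02  8.544e+01] F [-0.4  0.1 -1.6] w 0.274 q [  1.  35. -18. 111.  17.  36. -32.]
top 0.76 212
  v -0.11 39 u [0.5429 0.5728] zmed/max 0.0512 0.0551
  v -0.08 12 u [0.5714 0.5753] zmed/max 0.0512 0.0532
  v -0.05 17 u [0.5449 0.5753] zmed/max 0.0523 0.0544
  minv [-0.1068 -0.1067 -0.1065 -0.1059]
side 0.92 844
  v -0.11 11 u [0.5379 0.5693] zmed/max 0.05 0.054
  v -0.08 5 u [0.5402 0.5416] zmed/max 0.0499 0.0505
  v -0.05 14 u [0.5387 0.5419] zmed/max 0.0509 0.0538
  v -0.02 8 u [0.5396 0.5689] zmed/max 0.0517 0.053
  v 0.01 34 u [0.5389 0.5691] zmed/max 0.0506 0.0531
  minv [-0.1084 -0.1081 -0.1074 -0.1073]
side 0.72 [257.8, 377.6] [[0.346, -0.052, 0.008], [0.367, -0.027, 0.026], [0.391, -0.011, 0.042]]
side 0.63 [190.7, 333.9] [[0.524, -0.148, -0.0], [0.542, -0.124, 0.016], [0.568, -0.102, 0.05]]
```

View pics/s_d.png

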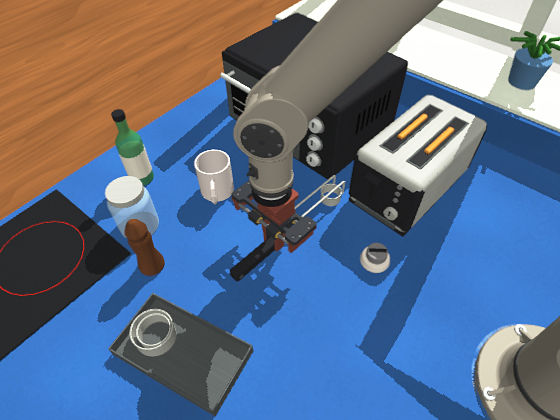

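The cutter (331, 193) sits just in front of the foot and is coming out. Keep pulling another 100 mm.

>>> {"fn": "jog_arm", "kwargs": {
  "deltas": "0.003 0 0 0 0 0 0; 0.008 0 0 0 0 0 0; 0.014 0 0 0 0 0 0; 0.021 0 0 0 0 0 0; 0.029 0 0 0 0 0 0; 0.037 0 0 0 0 0 0; 0.046 0 0 0 0 0 0; 0.055 0 0 0 0 0 0; 0.064 0 0 0 0 0 0; 0.073 0 0 0 0 0 0; 0.082 0 0 0 0 0 0; 0.089 0 0 0 0 0 0; 0.094 0 0 0 0 0 0; 0.098 0 0 0 0 0 0; 0.1 0 0 0 0 0 0; 0.1 0 0 0 0 0 0; 0.1 0 0 0 0 0 0"
}}

```text
clock: 13.6
position: [0.5732, 0.1657, 0.0186]
tcp_rot: [-180.0, 0.0, 85.4]
ft_force: [0.5, -0.4, -1.2]
gripper_width: 0.269
```

```bash
python3 foot.py e
python3 - <<'E'
from h import *
c=arm.camera("side"); save(c,"s_e.png")
for o in arm.outline_of("cutter",c)[:3]: print(o["confidence"],o["pixel"],np.percentile(pts(c,o["pixels"])[0],[5,50,95],axis=0).round(3).tolist())
E
```

```text
t 13.6 pos [0.5732 0.1657 0.0186] rot [-1.80e+02  1.00e-02  8.54e+01] F [ 0.5 -0.4 -1.2] w 0.269 q [ -9.  37. -18. 107.  17.  39. -41.]
top 0.75 139
  v -0.02 36 u [0.5432 0.5746] zmed/max 0.0517 0.0547
  v 0.01 16 u [0.5428 0.573 ] zmed/max 0.0508 0.0535
  minv [-0.0075 -0.0069 -0.0069 -0.0066]
side 0.77 860
  v -0.02 28 u [0.5392 0.5707] zmed/max 0.0504 0.0523
  v 0.01 13 u [0.5403 0.5696] zmed/max 0.0507 0.0532
  minv [-0.0095 -0.0088 -0.0085 -0.0084]
0.5 [211.3, 299.5] [[0.531, -0.049, 0.0], [0.55, -0.026, 0.015], [0.577, -0.004, 0.027]]
```

View pics/s_e.png

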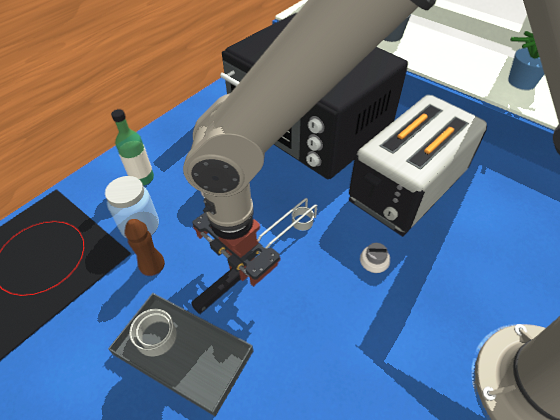

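Cutter stands flat in the open at about (303, 218), ~(0.55, -0.025) world, well beyond the toaster's end. Lift the hook, shift it sideways to clear space and lower it.

>>> {"fn": "jog_arm", "kwargs": {
  "deltas": "0 0 -0.01 0 0 0 0; 0 0 -0.025 0 0 0 0; 0 0 -0.04 0 0 0 0; 0 0 -0.05 0 0 0 0; -0.005 -0.01 -0.05 0 0 0 0; -0.012 -0.03 -0.05 0 0 0 0; -0.022 -0.05 -0.05 0 0 0 0; -0.032 -0.075 -0.05 0 0 0 0; -0.04 -0.095 -0.05 0 0 0 0; -0.0445 -0.105 -0.05 0 0 0 0; -0.0445 -0.105 -0.05 0 0 0 0; -0.0445 -0.105 -0.04 0 0 0 0; -0.0445 -0.105 -0.025 0 0 0 0; -0.0445 -0.105 -0.01 0 0 0 0; -0.0445 -0.105 -0.002 0 0 0 0; -0.0445 -0.105 0.004 0 0 0 0; -0.0445 -0.105 0.006 0 0 0 0; -0.0445 -0.105 0.006 0 0 0 0"
}}

```text
clock: 15.7
position: [0.4653, 0.1305, 0.0136]
tcp_rot: [180.0, 0.0, 85.4]
ft_force: [-3.4, -1.9, 14.4]
gripper_width: 0.27
```

```bash
python3 -c "
from h import *
plan([])"
```

```text
t 15.7 pos [0.4653 0.1305 0.0136] rot [1.7998e+02 3.0000e-02 8.5450e+01] F [-3.4 -1.9 14.4] w 0.27 q [ -9.  30. -18. 123.  18.  30. -44.]
```

>>> {"fn": "jog_arm", "kwargs": {
  "deltas": "0 0 -0.001 0 0 0 0.6; 0 0 -0.001 0 0 0 0.6; 0 0 -0.001 0 0 0 0.6; 0 0 -0.001 0 0 0 0.6; 0 0 -0.001 0 0 0 0.6; 0 0 -0.02 0 0 0 0.6; 0 0 -0.05 0 0 0 1; 0 0 -0.09 0 0 0 1; 0 0 -0.13 0 0 0 1; 0.03 0 -0.16 0 0 0 1; 0.06 0 -0.18 0 0 0 1; 0.06 0 -0.18 0 0 0 1"
}}

```text
clock: 16.9
position: [0.4713, 0.1951, 0.1961]
tcp_rot: [179.7, -0.3, 85.7]
ft_force: [0.1, -1.2, 0.1]
gripper_width: 0.999
```

```bash
cat > cut.py <<'E'
from h import *
import sys
plan([])
for n in("top","side"):
    c=arm.camera(n); save(c,n+"_%s.png"%sys.argv[1])
    for o in arm.outline_of("cutter",c)[:2]: print(n,round(o["confidence"],2),o["pixel"])
    A=pts(c)[0]; x0,y0=map(float,sys.argv[2:4])
    Q=A[(np.hypot(A[:,0]-x0,A[:,1]-y0)<.045)&(A[:,2]>.022)&(A[:,2]<.034)]
    if len(Q)>10: print("  rim",len(Q),circ(Q),np.percentile(Q[:,2],[5,95]).round(3))
    for o in arm.outline_of("hook",c)[:1]: 
        P=pts(c,o["pixels"])[0]; print("  hook",round(o["confidence"],2),np.percentile(P,[1,50,99],axis=0).round(3).tolist())
    T=A[(A[:,0]>.33)&(A[:,0]<.54)&(A[:,1]<-.13)&(A[:,1]>-.45)&(abs(A[:,2]-.16)<.004)]
    if len(T): print("  toaster",rect(T))
E
python3 cut.py f .55 -.025
```

```text
t 16.9 pos [0.4713 0.1951 0.1961] rot [179.67  -0.31  85.7 ] F [ 0.1 -1.2  0.1] w 0.999 q [ -8.  16. -25. 112.   8.  53. -42.]
top 0.72 [262.0, 221.8]
  rim 91 (array([ 0.55869263, -0.02451683]), np.float64(0.023426583166641396)) [0.024 0.029]
  hook 0.95 [[0.438, -0.087, 0.004], [0.469, 0.157, 0.026], [0.483, 0.231, 0.05]]
  toaster [array([ 424.2, -279.2]), array([284.5, 160.6]), np.float64(85.3)]
side 0.76 [209.8, 306.9]
  rim 65 (array([ 0.55449357, -0.02601238]), np.float64(0.02335966961826669)) [0.023 0.029]
  hook 0.67 [[0.429, -0.093, -0.001], [0.46, 0.158, 0.025], [0.481, 0.25, 0.049]]
  toaster [array([ 420.8, -279.1]), array([284.9, 159.2]), np.float64(85.4)]
```

View pics/top_f.png

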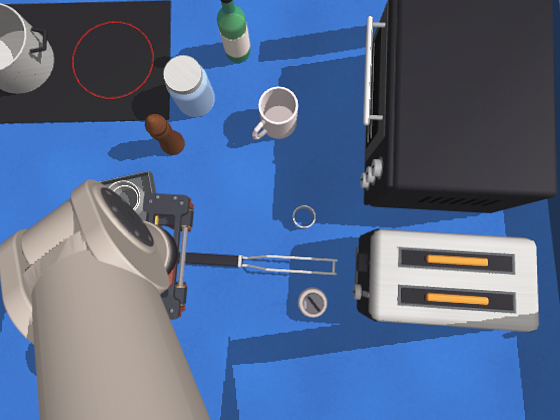

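Cutter at image (304, 217) = (0.557, -0.025), and the hook lies flat beside it at x≈0.46, clear of the gap. Toaster fit unchanged. Next: grasp the cutter.

```bash
python3 -c "
from h import *
plan([(.5566,-.0253,.12,85.4),(.5566,-.0253,.015,85.4)])"
```

```text
t 17.2 pos [0.4692 0.1883 0.1915] rot [-1.7989e+02  9.0000e-02  8.5330e+01] F [0.8 0.3 0.3] w 1.0 q [ -8.  16. -25. 113.   8.  53. -42.]
[-0.2057  0.1046  0.0716] [-0.11  0.09 -0.07]
[-0.2055  0.1048  0.1766] [-0.11  0.09 -0.07]
```

>>> {"fn": "jog_arm", "kwargs": {
  "deltas": "-0.035 0.018 0 0 0 0 1; -0.07 0.036 0 0 0 0 1; -0.105 0.054 0.01 0 0 0 1; -0.14 0.072 0.03 0 0 0 1; -0.175 0.09 0.05 0 0 0 1; -0.2 0.101 0.07 0 0 0 1; -0.2057 0.1047 0.085 0 0 0 1; -0.2057 0.1047 0.1 0 0 0 1; -0.2057 0.1047 0.1 0 0 0 1; -0.2057 0.1047 0.1 0 0 0 1"
}}

```text
clock: 18.2
position: [0.5573, -0.0215, 0.0926]
tcp_rot: [-180.0, -0.0, 85.6]
ft_force: [0.3, 0.4, 0.3]
gripper_width: 0.998
```

```bash
python3 -c "
from h import *
plan([(.5566,-.0253,.015,85.4)])"
```

```text
t 18.2 pos [ 0.5573 -0.0215  0.0926] rot [-1.7996e+02 -5.0000e-02  8.5570e+01] F [0.3 0.4 0.3] w 0.998 q [  9.  27. -17. 111.  11.  43. -19.]
[-0.0039 -0.0003  0.0776] [-0.04 -0.05  0.17]
```

>>> {"fn": "jog_arm", "kwargs": {
  "deltas": "-0.004 0 0.02 0 0 0 1; -0.004 0 0.045 0 0 0 1; -0.004 0 0.065 0 0 0 1; -0.004 0 0.075 0 0 0 1; -0.004 0 0.0775 0 0 0 1; -0.004 0 0.0775 0 0 0 1; -0.004 0 0.0775 0 0 0 0; -0.004 0 0.0775 0 0 0 0; -0.004 0 0.0775 0 0 0 0; -0.004 0 0.0775 0 0 0 0; -0.004 0 0.0775 0 0 0 0; -0.004 0 0.0775 0 0 0 0"
}}

```text
clock: 19.4
position: [0.5574, -0.0276, 0.0153]
tcp_rot: [180.0, 0.0, 85.4]
ft_force: [0.3, -0.9, 1.2]
gripper_width: 0.538
```

>>> {"fn": "jog_arm", "kwargs": {
  "deltas": "0 0 0 0 0 0 0; 0 0 -0.01 0 0 0 0; 0 0 -0.03 0 0 0 0; 0 0 -0.06 0 0 0 0; 0 0 -0.09 0 0 0 0; 0 0 -0.11 0 0 0 0; 0 0 -0.11 0 0 0 0; 0 0 -0.11 0 0 0 0"
}}

```text
clock: 20.2
position: [0.5574, -0.0276, 0.1254]
tcp_rot: [180.0, 0.0, 85.4]
ft_force: [-0.3, -0.7, -0.3]
gripper_width: 0.544
```

```bash
python3 -c "
from h import *
plan([(.487,.346,.125,101.7),(.487,.346,.05,101.7),(.487,.346,.02,101.7)])"
```

```text
t 20.2 pos [ 0.5574 -0.0276  0.1254] rot [1.7996e+02 1.0000e-02 8.5420e+01] F [-0.3 -0.7 -0.3] w 0.544 q [ 11.  25. -18. 110.  10.  47. -17.]
[ 3.668e-01 -1.000e-01  3.000e-04] [ 4.000e-02  1.000e-02 -1.628e+01]
[ 0.3668 -0.1     0.0753] [ 4.000e-02  1.000e-02 -1.628e+01]
[ 0.3668 -0.1001  0.1053] [ 4.000e-02  1.000e-02 -1.628e+01]
```

>>> {"fn": "jog_arm", "kwargs": {
  "deltas": "0.015 -0.004 0 0 0 0 0; 0.04 -0.011 0 0 0 -1.5 0; 0.07 -0.019 0 0 0 -3 0; 0.105 -0.028 0 0 0 -4.5 0; 0.14 -0.038 0 0 0 -6 0; 0.175 -0.048 0 0 0 -7.5 0; 0.21 -0.057 0 0 0 -9 0; 0.245 -0.067 0 0 0 -10.5 0; 0.28 -0.076 0 0 0 -12 0; 0.315 -0.086 0 0 0 -13.5 0; 0.34 -0.093 0 0 0 -15 0; 0.36 -0.098 0 0 0 -16 0; 0.367 -0.1 0 0 0 -16.3 0; 0.367 -0.1 0.02 0 0 -16.3 0; 0.367 -0.1 0.045 0 0 -16.3 0; 0.367 -0.1 0.065 0 0 -16.3 0; 0.367 -0.1 0.075 0 0 -16.3 0; 0.367 -0.1 0.075 0 0 -16.3 0; 0.367 -0.1 0.075 0 0 -16.3 0"
}}

```text
clock: 22.1
position: [0.4871, 0.3464, 0.0505]
tcp_rot: [180.0, -0.0, 101.7]
ft_force: [-0.1, -0.1, 0.3]
gripper_width: 0.544
```

```bash
python3 cut.py g .487 .346; python3 -c "
from h import *
plan([(.487,.346,.0185,101.7)])"
```

```text
t 22.1 pos [0.4871 0.3464 0.0505] rot [ 1.800e+02 -1.000e-02  1.017e+02] F [-0.1 -0.1  0.3] w 0.544 q [-24.  35. -23. 106.  19.  43. -46.]
top 0.63 [248.0, 136.2]
  hook 0.95 [[0.437, -0.086, 0.005], [0.468, 0.147, 0.026], [0.485, 0.246, 0.05]]
  toaster [array([ 424.2, -279.1]), array([284.3, 160.2]), np.float64(85.3)]
side 0.56 [367.2, 198.2]
  hook 0.75 [[0.43, -0.09, -0.002], [0.461, 0.172, 0.024], [0.481, 0.25, 0.049]]
  toaster [array([ 420.3, -279.6]), array([286.5, 160.5]), np.float64(85.3)]
t 22.4 pos [0.4874 0.3466 0.0509] rot [ 1.7993e+02 -3.0000e-02  1.0171e+02] F [0.8 0.6 0.1] w 0.544 q [-24.  35. -23. 106.  19.  43. -46.]
[-0.0005 -0.0006  0.0324] [ 0.07 -0.03  0.01]
```

View pics/side_g.png

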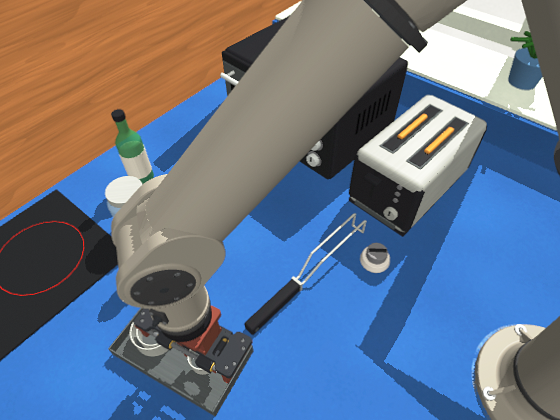

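The cutter is held at (198, 367) over the free end of the tin. Lower, release to a narrow opening, and retreat.

>>> {"fn": "jog_arm", "kwargs": {
  "deltas": "0 0 0.008 0 0 0 0; 0 0 0.016 0 0 0 0; 0 0 0.022 0 0 0 0; 0 0 0.027 0 0 0 0; 0 0 0.03 0 0 0 0; 0 0 0.0315 0 0 0 0; 0 0 0.032 0 0 0 0; 0 0 0.032 0 0 0 0"
}}

```text
clock: 23.2
position: [0.4871, 0.3465, 0.0183]
tcp_rot: [180.0, -0.0, 101.7]
ft_force: [0.7, 0.5, 0.5]
gripper_width: 0.543
```

>>> {"fn": "jog_arm", "kwargs": {
  "deltas": "0 0 0 0 0 0 0.7; 0 0 0 0 0 0 0.7; 0 0 0 0 0 0 0.7; 0 0 0 0 0 0 0.7; 0 0 0 0 0 0 0.7; 0 0 -0.015 0 0 0 0.7; 0 0 -0.04 0 0 0 0.7; 0 0 -0.08 0 0 0 0.7; 0 0 -0.12 0 0 0 0.7; 0 0 -0.16 0 0 0 0.7; 0.01 -0.03 -0.18 0 0 0 0.7; 0.02 -0.07 -0.19 0 0 0 0.7; 0.02 -0.11 -0.2 0 0 0 0.7; 0.02 -0.15 -0.2 0 0 0 0.7; 0.02 -0.15 -0.2 0 0 0 0.7"
}}

```text
clock: 24.7
position: [0.3314, 0.3349, 0.2194]
tcp_rot: [180.0, 0.1, 102.0]
ft_force: [0.3, 0.8, 0.7]
gripper_width: 0.701
```

```bash
python3 cut.py h .487 .346
python3 - <<'E'
from h import *
for n in("top","side"):
    c=arm.camera(n)
    for t in ("cutter_big","cutter_mid","tin","mug","mill","timer"):
        for o in arm.outline_of(t,c)[:1]: print(n,t,round(o["confidence"],2),np.percentile(pts(c,o["pixels"])[0],[2,50,98],axis=0).round(3).tolist())
E
```

```text
t 24.7 pos [0.3314 0.3349 0.2194] rot [1.7998e+02 8.0000e-02 1.0203e+02] F [0.3 0.8 0.7] w 0.701 q [-24.  11. -32. 115.   7.  56. -48.]
top 0.82 [250.5, 128.2]
  rim 121 (array([0.48708308, 0.34751623]), np.float64(0.023641036169684826)) [0.024 0.032]
  hook 0.68 [[0.438, -0.086, -0.002], [0.468, 0.153, 0.025], [0.485, 0.248, 0.05]]
  toaster [array([ 424.3, -279.3]), array([284.5, 160.7]), np.float64(85.3)]
side 0.77 [358.3, 196.9]
  rim 147 (array([0.48470652, 0.34792046]), np.float64(0.023316169652724462)) [0.023 0.032]
  toaster [array([ 352.1, -149.9]), array([16.1,  1.1]), np.float64(80.5)]
top cutter_big 0.7 [[0.568, 0.331, 0.005], [0.604, 0.37, 0.027], [0.643, 0.407, 0.04]]
top cutter_mid 0.69 [[0.587, 0.341, 0.002], [0.622, 0.387, 0.021], [0.637, 0.397, 0.037]]
top tin 0.84 [[0.43, 0.282, -0.0], [0.533, 0.359, 0.003], [0.658, 0.434, 0.029]]
top mug 0.62 [[0.736, -0.01, 0.002], [0.796, 0.029, 0.048], [0.822, 0.075, 0.096]]
top mill 0.89 [[0.712, 0.246, 0.006], [0.726, 0.26, 0.103], [0.754, 0.285, 0.155]]
top timer 0.67 [[0.346, -0.066, 0.008], [0.376, -0.037, 0.036], [0.403, -0.009, 0.044]]
side cutter_big 0.95 [[0.564, 0.332, 0.004], [0.585, 0.376, 0.028], [0.642, 0.407, 0.04]]
side cutter_mid 0.94 [[0.574, 0.337, 0.003], [0.623, 0.368, 0.024], [0.633, 0.396, 0.037]]
side tin 0.56 [[0.422, 0.306, -0.0], [0.544, 0.376, 0.003], [0.659, 0.434, 0.028]]
side mill 0.75 [[0.709, 0.238, -0.001], [0.72, 0.276, 0.08], [0.798, 0.295, 0.153]]
side timer 0.9 [[0.343, -0.055, 0.006], [0.362, -0.025, 0.025], [0.384, -0.01, 0.043]]
```

View pics/side_h.png

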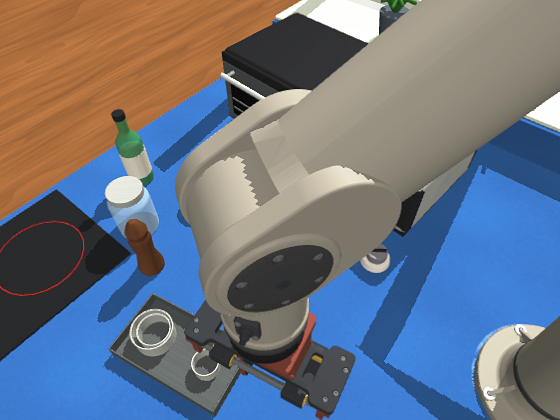

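The cutter stands flat at (205, 366) in the tin's free end, beside the other two at (152, 330), and the robot is clear. Handing in.

```bash
python3 -c "
from rig import arm
print(arm.job_done())"
```

```text
the job is handed in; nothing more can be done
None
```

The job is done and handed in; no verdict is reported. I put the hook's foot behind the cutter and pulled it out onto the open worktop. I then laid the hook down beside it, clear of the gap, and set the cutter by gripper in the free end of the tin. The last move ended at 24.7 s.

What the last checks showed:
- **Cutter:** flat on the tin floor, rim at about 31 mm, centre at (0.486, 0.348), which is about 55 mm from the tin's centre towards the free end.
- **Hook:** flat on the worktop beyond the toaster's end, in the last top view. In the last side view the arm hid it.
- **Toaster:** its outline was within about 1 mm of where it started, in the top view. The last side-view fit was spoiled by the arm in front, so I ignored it.
- **Oven:** I did not measure it again after the pull, but the wrist force stayed at about 2 N or less at the pauses while the hook was in the gap and during the pull.
- **Other cutters, mug, mill and timer:** where they were at the start, upright. The mug showed only in the top view.

The two cameras disagreed by 2 to 4 mm in x throughout. I worked from the top view for the gap and the average for grasping.

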